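Restart the vacuum pump and set its bleed valve two turns open

ROBOT

A 7-joint arm with a two-finger parallel gripper is mounted at the origin on the work surface. World frame = base frame: x ahead of the robot, y to its left, z up, the work surface at z = 0. Lengths are in m, angles in rad, forces in N, time in s.
With the tool pointing down it reaches from about 0.425 to 0.925 m from the base axis. Payload 6.8 kg.
Tool frame: the origin (TCP) lies on the centre line of the jaws, within the pads' length; the fingertips stand 14 mm ahead of it and the grasp point (between the pads) lies 5 mm behind it (bot.finger_overhang is the distance from the TCP to the fingertips, in m); z points along the fingers, y is the line along which they close (so a half turn about z gives the same grasp; the last joint's range is limited). The gripper opens to 85 mm and grips with 20 to 120 N. Pads are 22 mm wide; open, the fingers measure 114 mm over their backs; the gripper's body (76 mm by 85 mm) begins 54 mm behind the grasp point. The pads swing forward as they close: fully open they stand 13 mm farther back than shut.
Start: joints at [-1.239, 0.477, 0.022, 1.555, -0.011, 1.109, -0.083], TCP at [0.287, 0.611, 0.245] pointing down, gripper open.
Joint ranges: [-2.96, 2.96], [-0.34, 2.1], [-1.41, 1.46], [0.24, 2.44], [-1.37, 4.51], [0.17, 1.92], [-2.96, 2.96]. Speed limits (rad/s): [2.39, 2.39, 3.14, 3.14, 3.14, 3.14, 3.14].

INTERFACE

Orientations are given as a unit quaternion [w, x, y, z].
In Python, from station import bot gives the robot as it stands.
- The arm moves only by the shell command python3 -m inch 'ROWS' [OPENING] [FORCE]. ROWS is JSON, a list of rows, each a list of 4 numbers: the shift along the tool's x, y, z in m, then the turn about the tool's z in degrees. A call has 1 to 12 rows; each row shifts and turns the commanded pose from where the row before left it, along the tool's axes as they then stand; what a row does not reach is not made up. A row lasts 1/10 s, in which the tool goes at most 50 mm and 8.59 degrees, less where a joint would pass 70% of its speed; a pose out of reach is approached as far as the arm can. A call is refused whole if a number of a shift passes 0.05 or a number of a turn 8.59, either way. A call with a gripper value outside its range is refused whole. OPENING is the finger opening in m, from 0 to 0.0854, set as the call begins (- or left out, the last holds). The fingers move at their own pace and stop on an object; FORCE is the grip in N (left out, the last holds). Time passes only in rows, so rows that do not move let the fingers close. It gives the time, the measured TCP pose, the force, the opening and the grip force at its end, in the units of the state.
- bot.get_obs(): the state, without advancing time (a new reading comes with each control period).
- bot.read_camera(name): name is "side" or "top" or "wrist"; returns a dict with "color" (400x640x3 uint8, red, green, blue), "mtx" (3x3 intrinsics, pixels), "world_from_camera" (4x4, takes a point from camera to world coordinates); the wrist camera has in their place "hand_eye" (4x4, takes a point from camera to tool coordinates, whose origin is the TCP and whose axes are the flange's). Camera axes: x right, y up, looking along -z (the intrinsics and any distortion apply to the point x, -y, -z); pixel columns grow to the right and rows downward; lengths in m; the calibration is good to about 2 mm. A picture is of the moment at which its call begins: read the wrist's pose just before it. There is no depth.
- bot.hand_in(): hands the job in; it is judged then, once.
The state is a dict: "t": time; "q": joint angles; "joint_vel": joint speeds; "joint_torque": joint torques, N m; "eef_pos": TCP position; "tool_rot": TCP orientation; "contact_force": force on the tool from outside, world axes, zero at the start; "torque": the same for the moment, N m; "gripper_width": opening from 0.0 (shut) to 1.0 (fully open); "grasp_force": force on a finger pad.
Only numpy, scipy, OpenCV 4.12 (cv2) and the standard library are available. Lean on these libraries where they do the work, as an engineer would, in place of code of your own. Each camera call takes 0.05 s, during which the arm holds its last target. There are 200 camera calls.

TASK

The vacuum pump for bagging the foam blank has tripped: on its push-button box press the small reset button right in and let it spring back, then press the bigger flat start button right in and let it out too, keeping off the mushroom stop button. Then wind the bleed valve's handwheel clockwise until it is shut against its stop, and open it again by exactly two full turns. Finish gripping the crank handle of the wheel between the fingers at that setting and do not let go, so that it cannot creep while I tighten the gland nut, and leave the things lying about where they are.

Things in the scene. Friction and masses are not known exactly. Their poses are not given: they have to be found in the camera images.
- button_box: Grey push-button box of the pump, 84 x 180 mm, lid 62 mm above the bench, screwed down. Origin: centre of its underside; its y axis runs along the row of three buttons on the lid, 55 mm apart: reset (+y end, left seen from the robot), start (middle), stop (-y end). The box stands either left or right of the valve.
- bleed_valve: Brass globe valve in a pipe 55 mm above the bench, screwed down. Origin: on the bench under the wheel's axis; x along the pipe, away from the robot. A gauge lower than the wheel stands 130 mm along +x; the gland nut is the small hexagon under the wheel, nothing to do with it.
- reset_button_top (a point): Centre of the top face of the reset button: a black round cap 16 mm in diameter, standing 16 mm proud of the box's lid in a steel bezel 27 mm across and 4 mm high; at the left end of the row as seen from the robot.
- start_button_top (a point): Centre of the top face of the start button: a black flat round cap 30 mm in diameter, 16 mm proud of the lid, in a bezel 41 mm across and 4 mm high; the middle one of the row.
- stop_button_top (a point): Centre of the top of the stop button, a black mushroom head 40 mm in diameter on a thin neck, its top 26 mm above the lid; at the other end of the row. Not to be pressed.
- reset_button (a joint): Travel of the reset button in m: 0 out, 0.006 fully in. Spring: starts to move at about 2 N, fully in at 6 N; springs back.
- start_button (a joint): Travel of the start button in m: 0 out, 0.006 fully in; same spring as the reset button.
- stop_button (a joint): Travel of the stop button in m: 0 out, 0.006 fully in; same spring.
- wheel_center (a point): Centre of the valve's handwheel, 140 mm above the bench. The dark steel wheel lies level, 120 mm over its rim (rim bar 12 mm thick), three spokes, hub nut up to 14 mm above this point; it turns about the vertical axis through this point and does not rise.
- wheel (a joint): Angle of the handwheel in rad: 0 shut against a hard stop, growing as it opens, counter-clockwise seen from above; one turn is 6.283, it can open five turns. It starts between a fifth of a turn and one and a quarter turns open. Stiff packing: about 0.18 N m, that is 3 to 4 N at the crank handle; it stays where it is left.
- handle_mid (a point): Middle of the crank handle: a black upright cylinder 20 mm in diameter and 60 mm long that stands on the wheel's rim, its axis 54 mm from the wheel's axis; this point is 45 mm above wheel_center, 34 mm above the handle's lower end and 26 mm below its top. The handle spins freely on its own upright pin.
- crank_handle: The same crank handle; the origin is the centre of its lower end, 11 mm above the wheel's plane, z up.
- spanner: Loose steel spanner 170 mm long lying between box and valve; leave it.
- tape_roll: Loose roll of masking tape, 94 mm across, 25 mm high; leave it.
- sanding_block: Loose cork sanding block 110 x 62 x 28 mm; leave it.
- resin_jar: Loose capped jar 68 mm across, 95 mm high; leave it.

How it is judged:
By the outcome, as a careful person would: the job done as asked, in the order asked, and still so for the second after the job is handed in, while the arm keeps its last pose, push and grip.
It also fails if it takes over 70 s, if anything falls off the work surface, if the arm or the gripper's body presses on something with over 40 N, if the wrist force passes 120 N, or if a joint passes its speed limit or range.

## Working session

There is one attempt and no reset: what is moved stays moved. The work goes in short steps, Python scripts to look and compute and a shell command to move; the robot and the scene stay as the last step left them, time stands still between calls to the robot, and variables do not carry over. Pictures are saved under pics/ and viewed, at most 10 in all, crops included, and the job is handed in when it is done.

```bash
mkdir -p pics; cat > h.py <<'E'
import numpy as np, cv2
from station import bot
def snap(name,fn,crop=None,scale=1):
    o=bot.get_obs(); r=bot.read_camera(name); im=r["color"][:,:,::-1]
    np.savez("pics/"+fn+".npz",**{k:np.array(v) for k,v in r.items()},p=o["eef_pos"],q=o["tool_rot"])
    cv2.imwrite("pics/"+fn+".png",im); return r
def crop(fn,x0,y0,x1,y1,s,out):
    im=cv2.imread("pics/"+fn+".png")[y0:y1,x0:x1]; cv2.imwrite("pics/"+out+".png",cv2.resize(im,None,fx=s,fy=s,interpolation=cv2.INTER_CUBIC))
def R(q):
    from scipy.spatial.transform import Rotation as Ro
    return Ro.from_quat([q[1],q[2],q[3],q[0]]).as_matrix()
def ray(fn,u,v):
    d=np.load("pics/"+fn+".npz")
    if "hand_eye" in d: 
        T=np.eye(4);T[:3,:3]=R(d["q"]);T[:3,3]=d["p"];T=T@d["hand_eye"]
    else: T=d["world_from_camera"]
    k=np.zeros(5)
    for n in ("dist","distortion"):
        if n in d: k=d[n]
    x,y=cv2.undistortPoints(np.array([[[u,v]]],float),d["mtx"],k)[0,0]
    return T[:3,3],T[:3,:3]@np.array([x,-y,-1])
def at(fn,u,v,z):
    c,d=ray(fn,u,v); return c+d*(z-c[2])/d[2]
E
python3 - <<'E'
from h import *
for n in("top","side"):
    r=snap(n,n+"1"); print(r.keys(), r["mtx"], r["world_from_camera"])
print(bot.get_obs(), bot.finger_overhang)
a=cv2.imread("pics/top1.png")
E
```

```text
dict_keys(['color', 'mtx', 'world_from_camera']) [[489.15688758   0.         323.23687542]
 [  0.         489.15688758 202.75187775]
 [  0.           0.           1.        ]] [[-7.25716611e-04  9.89168131e-01 -1.46785159e-01  4.06281302e-01]
 [-9.99974043e-01 -1.77005003e-03 -6.98421634e-03 -1.17537391e-02]
 [-7.16838129e-03  1.46776280e-01  9.89143740e-01  1.71294799e+00]
 [ 0.00000000e+00  0.00000000e+00  0.00000000e+00  1.00000000e+00]]
dict_keys(['color', 'mtx', 'world_from_camera']) [[382.77125602   0.         319.26355987]
 [  0.         382.77125602 188.04369032]
 [  0.           0.           1.        ]] [[ 0.8405417   0.3824195  -0.38372514  0.21977134]
 [-0.54141424  0.56815767 -0.61973178 -0.69023032]
 [-0.01898113  0.72866466  0.68460757  0.87659449]
 [ 0.          0.          0.          1.        ]]
{'t': 0.1, 'q': array([-1.23911398,  0.47767385,  0.0223553 ,  1.55632208, -0.0115178 ,
        1.10930196, -0.08306691]), 'joint_vel': array([-0.0020278 , -0.00217126,  0.00024567, -0.004594  ,  0.00124678,
        0.00132909, -0.00054529]), 'joint_torque': array([ 4.85591634e-03, -5.97762287e+01,  1.61379173e+00, -2.81955832e+01,
        1.28332298e-02,  5.05184420e-03, -3.50883158e-05]), 'eef_pos': array([0.28717506, 0.6103174 , 0.24446527]), 'tool_rot': array([-1.21579715e-04,  2.18106636e-01,  9.75924625e-01, -7.79126214e-04]), 'contact_force': array([-0.25884643, -0.35139913, -0.5743319 ]), 'torque': array([ 0.01357906,  0.01514401, -0.01815002]), 'grasp_force': 0.0, 'gripper_width': 0.9977800420031676} 0.014
```

View pics/top1.png

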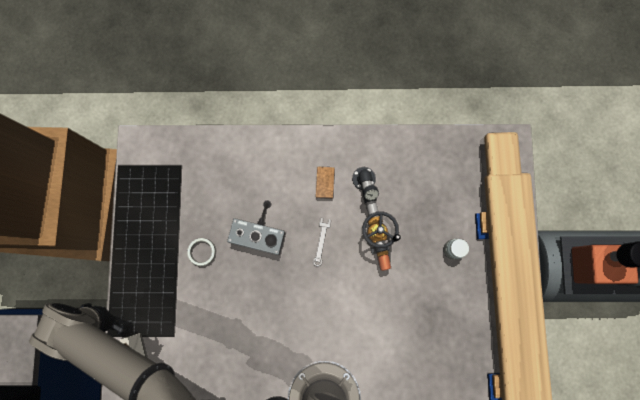

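View pics/side1.png

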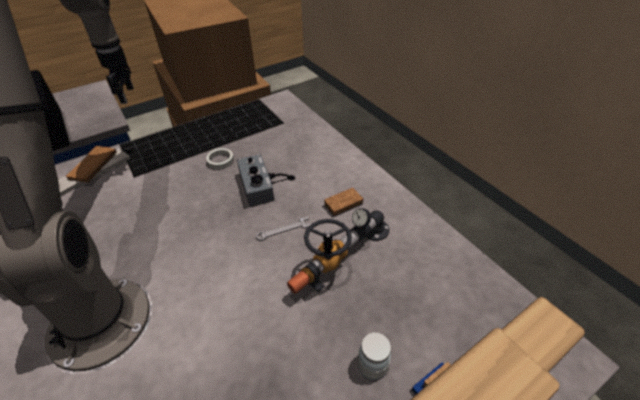

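The top view shows the box at about (257,237), left of the valve, whose wheel is at about (380,230). The handle is near (397,237), the spanner at (322,240), tape at (201,252), cork at (325,182) and jar at (456,249). Next I'll enlarge the box and valve.

```bash
python3 - <<'E'
from h import *
crop("top1",222,205,292,265,7,"a");crop("top1",350,200,410,280,5,"b")
a=cv2.imread("pics/a.png");b=cv2.imread("pics/b.png")
c=np.zeros((420,800,3),np.uint8);c[:420,:490]=a;c[:400,495:795]=b;cv2.imwrite("pics/ab.png",c)
E
```

```text
(no output)
```

View pics/ab.png

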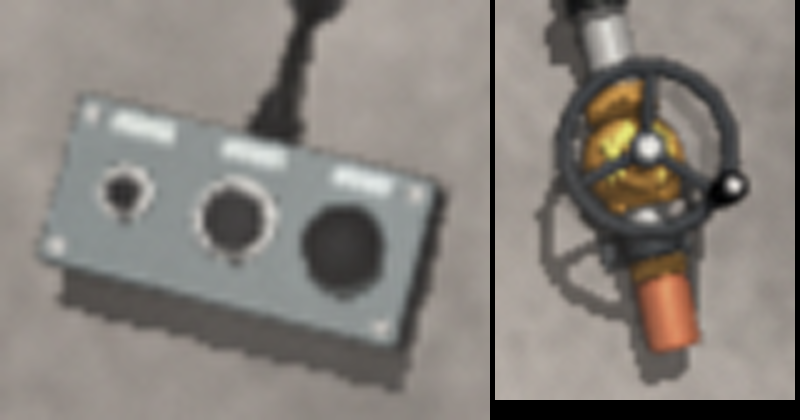

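The enlarged crop gives reset at crop pixel (124,192), start at (233,219) and stop at (343,250). The wheel hub is at (649,148) and the handle top at (733,187).

```bash
python3 - <<'E'
from h import *
f=lambda U,V,s,x0,y0:((U+.5)/s-.5+x0,(V+.5)/s-.5+y0)
P={}
for n,U,V,z in(("reset",124,192,.078),("start",233,219,.078),("stop",343,250,.088)):
    P[n]=at("top1",*f(U,V,7,222,205),z)
P["hub"]=at("top1",*f(154,148,5,350,200),.154); P["wheel_rim"]=at("top1",*f(153,147,5,350,200),.146)
P["handle"]=at("top1",*f(238,187,5,350,200),.211)
for n in P: print(n,P[n].round(4), np.hypot(*P[n][:2]).round(3))
print(np.linalg.norm(P["reset"]-P["start"]),np.linalg.norm((P["stop"]-P["start"])[:2]),np.linalg.norm((P["handle"]-P["hub"])[:2]))
d=P["reset"]-P["stop"];print("box yaw of y",np.degrees(np.arctan2(d[1],d[0]))-90)
o=bot.get_obs();M=R(o["tool_rot"]);print(M.round(3)); print(o["q"])
T=P["start"]+[0,0,.12]
print("tool shift",M.T@(T-o["eef_pos"]))
E
```

```text
reset [0.5502 0.2814 0.078 ] 0.618
start [0.5372 0.2289 0.078 ] 0.584
stop [0.5216 0.1748 0.088 ] 0.55
hub [ 0.5519 -0.1832  0.154 ] 0.582
wheel_rim [ 0.5533 -0.1835  0.146 ] 0.583
handle [ 0.5225 -0.2281  0.211 ] 0.57
0.05411700993706671 0.05624476781312357 0.053601211754915244
box yaw of y -15.029787134389437
[[-0.905  0.426 -0.001]
 [ 0.426  0.905 -0.001]
 [-0.    -0.002 -1.   ]]
[-1.23911398  0.47767385  0.0223553   1.55632208 -0.0115178   1.10930196
 -0.08306691]
tool shift [-0.38864974 -0.23863061  0.04688073]
```

```bash
cat >> h.py <<'E'
def go(x,y,z):
    o=bot.get_obs();M=R(o["tool_rot"]);print("pos",o["eef_pos"].round(4),"t",o["t"],"F",o["contact_force"].round(1),"w",o["gripper_width"],"tool shift",(M.T@(np.array([x,y,z])-o["eef_pos"])).round(4))
E
python3 -m inch '[[-0.0378,-0.0186,0.009,0],[-0.0378,-0.0186,0.009,0],[-0.0378,-0.0186,0.009,0],[-0.0378,-0.0186,0.009,0],[-0.0378,-0.0186,0.009,0],[-0.0378,-0.0186,0.009,0],[-0.0378,-0.0186,0.009,0],[-0.0378,-0.0186,0.009,0],[-0.0378,-0.0186,0.009,0],[-0.0378,-0.0186,0.009,0],[0,0,0,0],[0,0,0,0]]' 0 40
python3 - <<'E'
from h import *
go(.5502,.2814,.15); snap("wrist","w1"); d=np.load("pics/w1.npz"); print(d["hand_eye"],d["mtx"])
E
```

```text
t: 1.3
eef_pos: [0.5505, 0.2801, 0.1546]
tool_rot: [-0.0, 0.22, 0.976, -0.001]
contact_force: [-0.5, 1.1, 1.0]
gripper_width: -0.0
grasp_force: 0.0
pos [0.5505 0.2801 0.1546] t 1.3 F [-0.5  1.1  1. ] w -5.1993787443989654e-05 tool shift [0.0009 0.0011 0.0046]
[[ 1.17852222e-03  9.53546379e-01  3.01243945e-01  7.87451249e-02]
 [ 9.99998898e-01 -8.51893695e-04 -1.21562868e-03  1.07083834e-04]
 [-9.02530505e-04  3.01245046e-01 -9.53546332e-01 -1.29239969e-01]
 [ 0.00000000e+00  0.00000000e+00  0.00000000e+00  1.00000000e+00]] [[328.54428493   0.         320.62552845]
 [  0.         328.54428493 197.02241851]
 [  0.           0.           1.        ]]
```

View pics/w1.png

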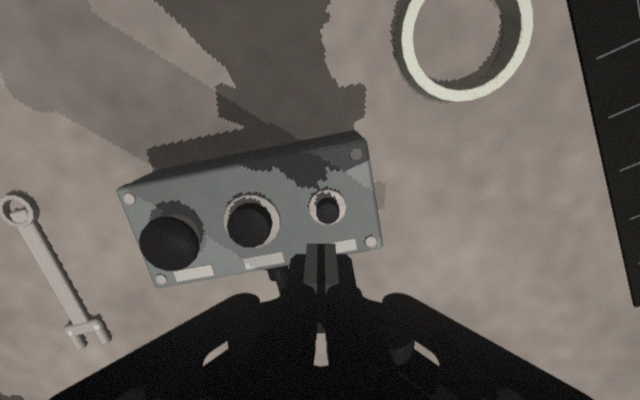

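The wrist view shows the reset cap at (327,208), start at (250,224) and stop at (168,243), with the closed fingertips at (321,246) just below the reset button.

```bash
python3 - <<'E'
from h import *
r=at("w1",327,208.5,.078);s=at("w1",250,224,.078);p=at("w1",168,243,.088);print(r,s,p)
print(np.linalg.norm((r-s)[:2]),np.linalg.norm((p-s)[:2]))
m=(np.array([.5502,.2814])+r[:2])/2; go(*m,.105); m=(np.array([.5372,.2289])+s[:2])/2;print(m)
E
```

```text
[0.54728616 0.28661279 0.078     ] [0.5351404  0.23496098 0.078     ] [0.52124612 0.18378969 0.088     ]
0.053060618899693046 0.05302406896035086
pos [0.5497 0.2819 0.155 ] t 1.35 F [-1.   0.8  0.2] w -0.0030453531918747598 tool shift [0.0017 0.0015 0.05  ]
[0.5361702  0.23193049]
```

```bash
python3 -m inch '[[0.0017,0.0015,0.01,0],[0,0,0.01,0],[0,0,0.01,0],[0,0,0.01,0],[0,0,0.008,0],[0,0,0,0],[0,0,0,0]]'
python3 -m inch '[[0,0,0.004,0],[0,0,0.004,0],[0,0,0.004,0],[0,0,0,0]]'
```

```text
t: 2.05
eef_pos: [0.5494, 0.2835, 0.1071]
tool_rot: [-0.0, 0.218, 0.976, -0.0]
contact_force: [0.6, 0.2, 0.6]
gripper_width: 0.002
grasp_force: 0.0
t: 2.45
eef_pos: [0.5489, 0.2834, 0.0947]
tool_rot: [-0.0, 0.218, 0.976, -0.0]
contact_force: [-0.4, 0.0, -0.1]
gripper_width: 0.001
grasp_force: 0.0
```

```bash
python3 -m inch '[[0,0,0.003,0],[0,0,0.003,0],[0,0,0,0],[0,0,0,0]]'
python3 -m inch '[[0,0,0.003,0],[0,0,0,0],[0,0,0,0]]'
```

```text
t: 2.85
eef_pos: [0.5496, 0.2837, 0.0896]
tool_rot: [0.0, 0.218, 0.976, 0.0]
contact_force: [-0.4, 0.2, 2.8]
gripper_width: -0.001
grasp_force: 1.7
t: 3.15
eef_pos: [0.5496, 0.2837, 0.0866]
tool_rot: [0.0, 0.218, 0.976, 0.0]
contact_force: [-0.2, -0.3, 6.1]
gripper_width: 0.002
grasp_force: 2.7
```

```bash
python3 -m inch '[[0,0,0.0015,0],[0,0,0.001,0],[0,0,0,0],[0,0,0,0]]'
```

```text
t: 3.55
eef_pos: [0.5497, 0.2838, 0.0859]
tool_rot: [0.0, 0.218, 0.976, 0.0]
contact_force: [-4.9, -3.3, 20.2]
gripper_width: 0.001
grasp_force: 9.9
```

```bash
python3 -m inch '[[0,0,-0.01,0],[0,0,-0.02,0],[-0.0032,-0.0178,0,0],[-0.0032,-0.0178,0,0],[-0.0033,-0.0179,0,0],[0,0,0,0],[0,0,0.008,0],[0,0,0.008,0],[0,0,0,0],[0,0,0,0]]'
```

```text
t: 4.55
eef_pos: [0.535, 0.2316, 0.0971]
tool_rot: [-0.0, 0.218, 0.976, -0.0]
contact_force: [-0.2, -0.7, -0.5]
gripper_width: -0.003
grasp_force: 0.0
```

```bash
python3 -m inch '[[0,0,0.003,0],[0,0,0.003,0],[0,0,0.003,0],[0,0,0,0],[0,0,0,0]]'
```

```text
t: 5.05
eef_pos: [0.5355, 0.2314, 0.0891]
tool_rot: [0.0, 0.218, 0.976, 0.0]
contact_force: [-0.1, 0.7, 4.6]
gripper_width: -0.003
grasp_force: 1.8
```

```bash
python3 -m inch '[[0,0,0.003,0],[0,0,0.002,0],[0,0,0,0],[0,0,0,0]]'
```

```text
t: 5.45
eef_pos: [0.5356, 0.2315, 0.0859]
tool_rot: [0.0, 0.218, 0.976, 0.001]
contact_force: [-7.1, -1.3, 21.3]
gripper_width: -0.0
grasp_force: 10.8
```

```bash
python3 -m inch '[[0,0,-0.02,0],[0,0,-0.04,0],[0,0,-0.05,0],[0,0,-0.05,0],[0,0,-0.05,0],[0,0,0,0]]' 0.0854 40
python3 - <<'E'
from h import *
print(bot.get_obs()["q"].round(3)); go(.5225,-.2281,.30)
E
```

```text
t: 6.05
eef_pos: [0.5387, 0.2322, 0.3011]
tool_rot: [0.005, 0.218, 0.976, 0.004]
contact_force: [1.0, 0.7, 0.2]
gripper_width: 0.992
grasp_force: 0.0
[-0.617  0.276  0.129  1.724 -0.039  1.132  0.653]
pos [0.5387 0.2322 0.3011] t 6.05 F [1.  0.7 0.2] w 0.9923319347646247 tool shift [-0.1817 -0.4233 -0.0019]
```

```bash
python3 -m inch '[[-0.0165,-0.0385,0,0],[-0.0165,-0.0385,0,0],[-0.0165,-0.0385,0,0],[-0.0165,-0.0385,0,0],[-0.0165,-0.0385,0,0],[-0.0165,-0.0385,0,0],[-0.0165,-0.0385,0,0],[-0.0165,-0.0385,0,0],[-0.0165,-0.0385,0,0],[-0.0165,-0.0385,0,0],[-0.0165,-0.0385,0,0],[0,0,0,0]]'
python3 -m inch '[[0,0,0,0],[0,0,0,0],[0,0,0,0]]'
python3 - <<'E'
from h import *
print(bot.get_obs()["q"].round(3)); go(.5225,-.2281,.30); snap("wrist","w2"); snap("top","top2")
crop("top2",222,205,292,265,6,"box2")
E
```

```text
t: 7.25
eef_pos: [0.5168, -0.2365, 0.2931]
tool_rot: [-0.0, 0.223, 0.975, -0.002]
contact_force: [0.8, 0.4, 0.3]
gripper_width: 0.998
grasp_force: 0.0
t: 7.55
eef_pos: [0.5195, -0.2278, 0.2934]
tool_rot: [-0.0, 0.217, 0.976, 0.0]
contact_force: [-1.3, 0.1, -0.1]
gripper_width: 0.999
grasp_force: 0.0
[-0.017  0.264  0.393  1.782 -0.112  1.118  1.546]
pos [ 0.5195 -0.2278  0.2934] t 7.55 F [-1.3  0.1 -0.1] w 0.9993185138858177 tool shift [-0.0029  0.001  -0.0066]
```

View pics/w2.png

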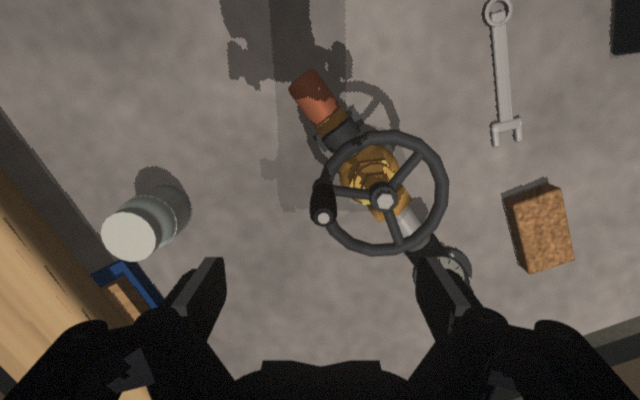

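The wrist view shows the handle top at about (322,216), hub nut at (385,202), and the wheel rim spanning about 321–448 × 130–255. The handle sits between the open fingers.

```bash
python3 - <<'E'
from h import *
h=at("w2",322,216,.211); c=at("w2",385,202,.154); print(h,c,np.linalg.norm((h-c)[:2]))
hm=(h+[.5225,-.2281,.211])/2; cm=(c+[.5519,-.1832,.154])/2
print(hm,cm,np.linalg.norm((hm-cm)[:2])); go(hm[0],hm[1],.18)
E
```

```text
[ 0.52164772 -0.22725358  0.211     ] [ 0.5526793  -0.18147857  0.154     ] 0.055301991731324884
[ 0.52207386 -0.22767679  0.211     ] [ 0.55228965 -0.18233929  0.154     ] 0.054483788578810956
pos [ 0.5195 -0.2281  0.2936] t 7.65 F [-0.  -0.4 -0.8] w 0.99943245781737 tool shift [-0.0022  0.0015  0.1136]
```

```bash
python3 -m inch '[[-0.0022,0.0015,0.02,0],[0,0,0.03,0],[0,0,0.03,0],[0,0,0.02,0],[0,0,0.0135,0],[0,0,0,0],[0,0,0,0]]'
python3 -m inch '[[0,0,0,0],[0,0,0,0],[0,0,0,0],[0,0,0,0],[0,0,0,0],[0,0,0,0]]' 0 60
python3 - <<'E'
from h import *
o=bot.get_obs();p=o["eef_pos"];print(p,o["q"].round(3))
C=np.array([.5523,-.1823]);d=p[:2]-C;r=np.hypot(*d);a=np.arctan2(d[1],d[0]);print(r,np.degrees(a))
M=R(o["tool_rot"])
# tool-frame circle angle & clockwise 20 deg rows
t=M.T@np.array([d[0],d[1],0]);print("tool radius vec",t,np.degrees(np.arctan2(t[1],t[0])),"ccw world = cw in tool (z down)")
def row(n,s):
    for k in range(n):
        b=a+s*np.radians(20)*np.array([k,k+1]); v=.054*np.array([np.cos(b[1])-np.cos(b[0]),np.sin(b[1])-np.sin(b[0]),0]);print(k,(M.T@v).round(4))
row(18,-1)
E
```

```text
t: 8.35
eef_pos: [0.5224, -0.2289, 0.1809]
tool_rot: [0.0, 0.218, 0.976, -0.0]
contact_force: [0.2, -0.1, 0.2]
gripper_width: 0.998
grasp_force: 0.0
t: 8.95
eef_pos: [0.5229, -0.2276, 0.181]
tool_rot: [0.001, 0.218, 0.976, 0.001]
contact_force: [1.1, 4.7, 5.2]
gripper_width: 0.219
grasp_force: 58.5
[ 0.52285689 -0.22764441  0.18096007] [ 0.018  0.391  0.362  1.894 -0.177  0.887  1.599]
0.054064888330723954 -122.99653881206936
tool radius vec [ 0.00740178 -0.0535557  -0.00011123] -82.13115841639903 ccw world = cw in tool (z down)
0 [ 0.0178  0.0058 -0.    ]
1 [0.0148 0.0115 0.    ]
2 [0.01   0.0159 0.    ]
3 [0.0039 0.0183 0.    ]
4 [-0.0026  0.0186  0.    ]
5 [-0.0088  0.0166  0.    ]
6 [-0.0139  0.0126  0.    ]
7 [-0.0174  0.0071  0.    ]
8 [-0.0187  0.0007  0.    ]
9 [-0.0178 -0.0058  0.    ]
10 [-0.0148 -0.0115 -0.    ]
11 [-0.01   -0.0159 -0.    ]
12 [-0.0039 -0.0183 -0.    ]
13 [ 0.0026 -0.0186 -0.    ]
14 [ 0.0088 -0.0166 -0.    ]
15 [ 0.0139 -0.0126 -0.    ]
16 [ 0.0174 -0.0071 -0.    ]
17 [ 0.0187 -0.0007 -0.    ]
```

```bash
cat > ok.py <<'E'
import sys,numpy as np
from h import bot,R
# tangential (opening direction) force and handle angle; fails when the stop pushes back
C=np.array([.5523,-.1823]);o=bot.get_obs();d=o["eef_pos"][:2]-C;r=np.hypot(*d);f=o["contact_force"]
tg=np.array([-d[1],d[0]])/r; ft=f[:2]@tg; fr=f[:2]@d/r
print("ang %.1f r %.4f Ft %.1f Fr %.1f Fz %.1f z %.4f w %.3f t %.2f"%(np.degrees(np.arctan2(d[1],d[0])),r,ft,fr,f[2],o["eef_pos"][2],o["gripper_width"],o["t"]))
sys.exit(abs(ft)>13)
E
python3 -m inch '[[0.0089,0.0029,0,0],[0.0089,0.0029,0,0],[0.0074,0.0057,0,0],[0.0074,0.0057,0,0]]' >/dev/null; python3 ok.py
python3 -m inch '[[0.005,0.008,0,0],[0.005,0.008,0,0]]'>/dev/null; python3 ok.py
python3 -m inch '[[0,0,0,0],[0,0,0,0]]'>/dev/null; python3 ok.py
```

```text
ang -160.7 r 0.0544 Ft 3.9 Fr -6.7 Fz -2.5 z 0.1810 w 0.219 t 9.35
ang 179.3 r 0.0544 Ft 5.6 Fr -4.1 Fz 3.3 z 0.1810 w 0.217 t 9.55
ang 176.9 r 0.0544 Ft -1.7 Fr -0.7 Fz 7.6 z 0.1809 w 0.216 t 9.75False
False
False
```

```bash
sed -i 's/sys.exit(.*/sys.exit(int(abs(ft)>13))/' ok.py
python3 -m inch '[[0.0013,0.0061,0,0]]'>/dev/null; python3 ok.py && 
python3 -m inch '[[0.0013,0.0061,0,0]]'>/dev/null && python3 ok.py && 
python3 -m inch '[[0.0013,0.0061,0,0]]'>/dev/null && python3 ok.py && 
python3 -m inch '[[-0.0009,0.0062,0,0]]'>/dev/null && python3 ok.py && 
python3 -m inch '[[-0.0009,0.0062,0,0]]'>/dev/null && python3 ok.py && 
python3 -m inch '[[-0.0009,0.0062,0,0]]'>/dev/null && python3 ok.py && 
python3 -m inch '[[-0.0029,0.0055,0,0]]'>/dev/null && python3 ok.py && 
python3 -m inch '[[-0.0029,0.0055,0,0]]'>/dev/null && python3 ok.py && 
python3 -m inch '[[-0.0029,0.0055,0,0]]'>/dev/null && python3 ok.py && 
python3 -m inch '[[-0.0046,0.0042,0,0]]'>/dev/null && python3 ok.py && 
python3 -m inch '[[-0.0046,0.0042,0,0]]'>/dev/null && python3 ok.py && 
python3 -m inch '[[-0.0046,0.0042,0,0]]'>/dev/null && python3 ok.py && 
python3 -m inch '[[-0.0058,0.0024,0,0]]'>/dev/null && python3 ok.py && 
python3 -m inch '[[-0.0058,0.0024,0,0]]'>/dev/null && python3 ok.py && 
python3 -m inch '[[-0.0058,0.0024,0,0]]'>/dev/null && python3 ok.py && 
python3 -m inch '[[-0.0062,0.0002,0,0]]'>/dev/null && python3 ok.py && 
python3 -m inch '[[-0.0062,0.0002,0,0]]'>/dev/null && python3 ok.py && 
python3 -m inch '[[-0.0062,0.0002,0,0]]'>/dev/null && python3 ok.py && echo DONE
```

```text
ang 172.7 r 0.0543 Ft 4.1 Fr 3.0 Fz 10.9 z 0.1809 w 0.219 t 9.85
ang 166.1 r 0.0544 Ft 3.6 Fr 1.8 Fz 10.5 z 0.1809 w 0.216 t 9.95
ang 159.4 r 0.0545 Ft 3.8 Fr -1.4 Fz 7.7 z 0.1809 w 0.220 t 10.05
ang 152.8 r 0.0543 Ft 3.7 Fr 5.7 Fz 13.8 z 0.1809 w 0.213 t 10.15
ang 146.1 r 0.0544 Ft 4.3 Fr 2.9 Fz 14.0 z 0.1809 w 0.217 t 10.25
ang 139.3 r 0.0545 Ft 4.0 Fr 0.8 Fz 11.7 z 0.1809 w 0.215 t 10.35
ang 132.6 r 0.0543 Ft 4.1 Fr 6.2 Fz 15.5 z 0.1809 w 0.217 t 10.45
ang 125.8 r 0.0543 Ft 3.8 Fr 4.5 Fz 14.4 z 0.1809 w 0.216 t 10.55
ang 119.0 r 0.0544 Ft 4.3 Fr 1.5 Fz 11.8 z 0.1809 w 0.218 t 10.65
ang 112.3 r 0.0543 Ft 4.4 Fr 5.7 Fz 15.3 z 0.1809 w 0.215 t 10.75
ang 105.5 r 0.0543 Ft 3.9 Fr 4.5 Fz 14.1 z 0.1809 w 0.219 t 10.85
ang 98.8 r 0.0543 Ft 3.5 Fr 1.5 Fz 12.5 z 0.1809 w 0.220 t 10.95
ang 92.0 r 0.0542 Ft 4.4 Fr 4.8 Fz 13.3 z 0.1809 w 0.219 t 11.05
ang 85.2 r 0.0542 Ft 4.4 Fr 3.2 Fz 11.8 z 0.1809 w 0.222 t 11.15
ang 78.5 r 0.0542 Ft 4.8 Fr -0.2 Fz 11.1 z 0.1809 w 0.213 t 11.25
ang 71.9 r 0.0541 Ft 4.0 Fr 3.5 Fz 10.8 z 0.1809 w 0.216 t 11.35
ang 65.2 r 0.0540 Ft 3.7 Fr 2.2 Fz 11.5 z 0.1809 w 0.220 t 11.45
ang 58.6 r 0.0540 Ft 3.9 Fr -0.6 Fz 11.2 z 0.1809 w 0.216 t 11.55
DONE
```

Beautifully smooth. I'll continue clockwise with the guard in place.

```bash

python3 -m inch '[[-0.0059,-0.0019,0,0]]'>/dev/null && python3 ok.py && 
python3 -m inch '[[-0.0059,-0.0019,0,0]]'>/dev/null && python3 ok.py && 
python3 -m inch '[[-0.0059,-0.0019,0,0]]'>/dev/null && python3 ok.py && 
python3 -m inch '[[-0.0049,-0.0038,0,0]]'>/dev/null && python3 ok.py && 
python3 -m inch '[[-0.0049,-0.0038,0,0]]'>/dev/null && python3 ok.py && 
python3 -m inch '[[-0.0049,-0.0038,0,0]]'>/dev/null && python3 ok.py && 
python3 -m inch '[[-0.0033,-0.0053,0,0]]'>/dev/null && python3 ok.py && 
python3 -m inch '[[-0.0033,-0.0053,0,0]]'>/dev/null && python3 ok.py && 
python3 -m inch '[[-0.0033,-0.0053,0,0]]'>/dev/null && python3 ok.py && 
python3 -m inch '[[-0.0013,-0.0061,0,0]]'>/dev/null && python3 ok.py && 
python3 -m inch '[[-0.0013,-0.0061,0,0]]'>/dev/null && python3 ok.py && 
python3 -m inch '[[-0.0013,-0.0061,0,0]]'>/dev/null && python3 ok.py && 
python3 -m inch '[[0.0009,-0.0062,0,0]]'>/dev/null && python3 ok.py && 
python3 -m inch '[[0.0009,-0.0062,0,0]]'>/dev/null && python3 ok.py && 
python3 -m inch '[[0.0009,-0.0062,0,0]]'>/dev/null && python3 ok.py && 
python3 -m inch '[[0.0029,-0.0055,0,0]]'>/dev/null && python3 ok.py && 
python3 -m inch '[[0.0029,-0.0055,0,0]]'>/dev/null && python3 ok.py && 
python3 -m inch '[[0.0029,-0.0055,0,0]]'>/dev/null && python3 ok.py && echo DONE
```

```text
ang 52.0 r 0.0539 Ft 3.8 Fr 3.5 Fz 10.1 z 0.1810 w 0.219 t 11.65
ang 45.4 r 0.0539 Ft 4.0 Fr 1.8 Fz 10.1 z 0.1810 w 0.219 t 11.75
ang 38.7 r 0.0539 Ft 3.8 Fr -1.1 Fz 10.0 z 0.1809 w 0.218 t 11.85
ang 32.2 r 0.0538 Ft 4.0 Fr 2.8 Fz 8.2 z 0.1810 w 0.216 t 11.95
ang 25.6 r 0.0538 Ft 3.8 Fr 1.8 Fz 8.1 z 0.1810 w 0.217 t 12.05
ang 18.9 r 0.0538 Ft 3.1 Fr -1.3 Fz 10.8 z 0.1810 w 0.222 t 12.15
ang 12.3 r 0.0536 Ft 4.6 Fr 3.4 Fz 6.3 z 0.1810 w 0.218 t 12.25
ang 11.2 r 0.0537 Ft 26.7 Fr 0.1 Fz 18.4 z 0.1809 w 0.222 t 12.35
```

```bash
python3 -m inch '[[0,0,0,0],[0,0,0,0]]'; python3 ok.py
python3 -m inch '[[0.001,0.0016,0,0],[0,0,0,0],[0,0,0,0]]'; python3 ok.py
python3 -m inch '[[0.001,0.0016,0,0],[0,0,0,0],[0,0,0,0]]'; python3 ok.py
```

```text
t: 12.55
eef_pos: [0.6049, -0.1715, 0.1809]
tool_rot: [-0.002, 0.215, 0.977, 0.005]
contact_force: [-4.0, 14.8, 14.0]
gripper_width: 0.217
grasp_force: 61.0
ang 11.6 r 0.0537 Ft 15.3 Fr -0.9 Fz 14.0 z 0.1809 w 0.217 t 12.55
t: 12.85
eef_pos: [0.6049, -0.1714, 0.1809]
tool_rot: [-0.001, 0.216, 0.976, 0.004]
contact_force: [-1.1, 12.1, 11.7]
gripper_width: 0.216
grasp_force: 60.7
ang 11.7 r 0.0537 Ft 12.1 Fr 1.4 Fz 11.7 z 0.1809 w 0.216 t 12.85
t: 13.15
eef_pos: [0.6048, -0.1713, 0.181]
tool_rot: [-0.0, 0.216, 0.976, 0.003]
contact_force: [0.3, 7.9, 10.1]
gripper_width: 0.214
grasp_force: 60.5
ang 11.8 r 0.0537 Ft 7.7 Fr 1.9 Fz 10.1 z 0.1810 w 0.214 t 13.15
```

```bash
python3 - <<'E'
from h import *
o=bot.get_obs();M=R([0,.2175,.976,0])
for k in range(9):
    b=np.radians(11.7+20*np.array([k,k+1])); v=.054*np.array([np.cos(b[1])-np.cos(b[0]),np.sin(b[1])-np.sin(b[0]),0]);print(k,(M.T@v).round(4)[:2])
E
```

```text
0 [0.0137 0.0128]
1 [0.0172 0.0074]
2 [0.0187 0.001 ]
3 [ 0.018  -0.0054]
4 [ 0.015  -0.0112]
5 [ 0.0103 -0.0157]
6 [ 0.0043 -0.0183]
7 [-0.0022 -0.0186]
8 [-0.0085 -0.0167]
```

```bash
python3 -m inch '[[0.002,0.0026,0,0],[0.0137,0.0128,0,0],[0.0172,0.0074,0,0],[0.0187,0.001,0,0],[0.018,-0.0054,0,0],[0.015,-0.0112,0,0],[0.0103,-0.0157,0,0],[0.0043,-0.0183,0,0],[-0.0022,-0.0186,0,0],[-0.0085,-0.0167,0,0]]' >/dev/null; python3 ok.py; python3 -m inch '[[0,0,0,0],[0,0,0,0]]'; python3 ok.py
```

```text
ang -169.1 r 0.0546 Ft -4.3 Fr -12.5 Fz 0.7 z 0.1810 w 0.219 t 14.15
t: 14.35
eef_pos: [0.4994, -0.1949, 0.181]
tool_rot: [0.002, 0.218, 0.976, 0.0]
contact_force: [6.3, -1.5, 3.1]
gripper_width: 0.215
grasp_force: 61.1
ang -166.6 r 0.0544 Ft 2.9 Fr -5.8 Fz 3.1 z 0.1810 w 0.215 t 14.35
```

```bash
python3 -m inch '[[-0.0137,-0.0128,0,0],[-0.0172,-0.0074,0,0],[-0.0187,-0.001,0,0],[-0.018,0.0054,0,0],[-0.015,0.0112,0,0],[-0.0103,0.0157,0,0],[-0.0043,0.0183,0,0],[0.0022,0.0186,0,0],[0.0085,0.0167,0,0],[0,0,0,0]]' >/dev/null; python3 ok.py
python3 -m inch '[[0.0137,0.0128,0,0],[0.0172,0.0074,0,0],[0.0187,0.001,0,0],[0.018,-0.0054,0,0],[0.015,-0.0112,0,0],[0.0103,-0.0157,0,0],[0.0043,-0.0183,0,0],[-0.0022,-0.0186,0,0],[-0.0085,-0.0167,0,0],[0,0,0,0]]' >/dev/null; python3 ok.py
```

```text
ang 13.9 r 0.0536 Ft 3.1 Fr 3.9 Fz 6.8 z 0.1810 w 0.221 t 15.35
ang -165.7 r 0.0544 Ft 3.3 Fr -6.3 Fz 2.4 z 0.1810 w 0.216 t 16.35
```

```bash
python3 -m inch '[[-0.0137,-0.0128,0,0],[-0.0172,-0.0074,0,0],[-0.0187,-0.001,0,0],[-0.018,0.0054,0,0],[-0.015,0.0112,0,0],[-0.0103,0.0157,0,0],[-0.0043,0.0183,0,0],[0.0022,0.0186,0,0],[0.006,0.012,0,0],[0,0,0,0],[0,0,0,0],[0,0,0,0]]' >/dev/null; python3 ok.py;  python3 - <<'E'
from h import *
go(.6048,-.1714,.181)
E
```

```text
ang 7.4 r 0.0535 Ft 3.3 Fr 5.7 Fz 4.2 z 0.1810 w 0.218 t 17.55
pos [ 0.6054 -0.1754  0.181 ] t 17.55 F [5.2 4.  4.2] w 0.21763279881269415 tool shift [0.0022 0.0034 0.    ]
```

```bash
python3 -m inch '[[0.001,0.0017,0,0],[0.001,0.0017,0,0],[0,0,0,0],[0,0,0,0],[0,0,0,0]]' >/dev/null; python3 ok.py
```

```text
ang 9.0 r 0.0536 Ft -2.3 Fr 7.1 Fz 1.7 z 0.1811 w 0.218 t 18.05
```

```bash
python3 -m inch '[[0.0014,0.0021,0,0],[0,0,0,0],[0,0,0,0],[0,0,0,0]]' >/dev/null; python3 ok.py
```

```text
ang 11.8 r 0.0536 Ft -2.3 Fr 7.7 Fz 2.0 z 0.1811 w 0.222 t 18.45
```

```bash
python3 - <<'E'
from h import *
snap("side","side3")
E
python3 -m inch '[[0,0,0,0],[0,0,0,0],[0,0,0,0],[0,0,0,0],[0,0,0,0]]' ; python3 ok.py
```

```text
t: 19.0
eef_pos: [0.6047, -0.1714, 0.1811]
tool_rot: [0.002, 0.218, 0.976, 0.0]
contact_force: [7.4, -1.3, 2.1]
gripper_width: 0.213
grasp_force: 61.6
ang 11.8 r 0.0536 Ft -2.8 Fr 7.0 Fz 2.1 z 0.1811 w 0.213 t 19.00
```

View pics/side3.png

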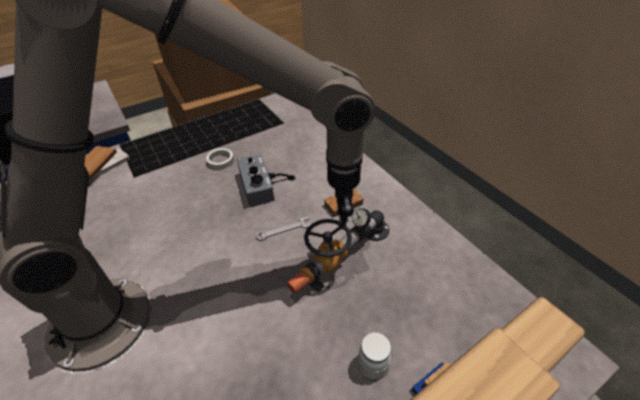

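The side view shows the gripper holding the handle at (345,215) on the far side of the wheel. The spanner, tape, cork and jar are where they were.

```bash
python3 -c "
from station import bot
print(bot.hand_in())"
```

```text
the job is handed in; nothing more can be done
None
```

Job handed in at 19 s: reset then start were each pressed right in and released, stop was not touched, and the valve was shut against its stop and reopened two full turns (within about 0.1° by the arm's reading), with the crank handle still gripped and the loose things not moved.

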